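# Tip the filled roll out of the tipping pan against its stop

### The arm

A 6-joint arm with a two-finger parallel gripper is mounted at the origin on a cart in front of the work surface, level with it; the furniture and walls round the work are solid. World frame = base frame: x ahead of the robot, y to its left, z up, the work surface at z = 0. Lengths are in mm, angles in rad, forces in N, time in s.
With the tool pointing down it reaches from about 325 to 925 mm from the base axis. Payload 3.1 kg.
Tool frame: the origin (TCP) lies at the very end of the fingers, on their centre line; the grasp point (between the pads) lies behind it (arm.grasp_offset is the z of the grasp point in the tool frame, in mm); z points along the fingers, y is the line along which they close (so a half turn about z gives the same grasp; the last joint's range is limited). The gripper opens to 85 mm and grips with 20 to 120 N. Pads are 22 mm wide; open, the fingers measure 114 mm over their backs; the gripper's body (76 mm by 85 mm) begins 54 mm behind the grasp point. The pads swing forward as they close: fully open they stand 13 mm farther back than shut.
Start: joints at [1.043, 0.217, 1.613, -0, 1.311, -0.112], TCP at [252.435, 571.766, 231.3] pointing down, gripper open.
Joint ranges: [-2.75, 2.75], [-0.78, 2.1], [0.31, 2.55], [-1.13, 4.27], [0.13, 2.63], [-2.58, 2.58]. Speed limits (rad/s): [2.79, 2.79, 3.14, 3.14, 3.14, 3.14].

### API

Orientations are given as a unit quaternion [x, y, z, w].
In Python, from plant import arm gives the robot as it stands.
- The arm moves only by the shell command python3 -m crank 'ROWS' [FORCE]. ROWS is JSON, a list of rows, each an object with "linear": the shift along the tool's x, y, z in m, a list of three; "turn": the turn, a rotation vector about the tool's x, y, z in degrees, a list of three; "fingers": the finger opening in m, from 0 to 0.0854. In form: [{"linear": [tx, ty, tz], "turn": [rx, ry, rz], "fingers": fingers}, ...]. A call has exactly 10 rows; each row is the pose to reach, as a shift and turn from the pose commanded when the call began, along the tool's axes at that moment; what a row does not reach only later rows make up. A row lasts 1/12 s, in which the tool goes at most 41.7 mm and 7.16 degrees, less where a joint would pass 70% of its speed; a pose out of reach is approached as far as the arm can. A call with a gripper value outside its range is refused whole. The fingers move at their own pace and stop on an object; FORCE is the grip in N (left out, the last holds). Time passes only in rows, so rows that repeat a pose let the fingers close, or fill a call up. It gives the time, the measured TCP pose, the force, the opening and the grip force at its end, in the units of the state.
- arm.state(): the state, without advancing time (a new reading comes with each control period).
- arm.capture(name): name is "side" or "top" or "wrist"; returns a dict with "frame" (400x640x3 uint8, red, green, blue), "intrinsics" (3x3 intrinsics, pixels), "R" (3x3) and "t" (3): a world point X has camera coordinates R X + t. Camera axes: x right, y down, z forward; pixel columns grow to the right and rows downward; lengths in mm; the calibration is good to about 2 mm. A picture is of the moment at which its call begins. There is no depth.
- arm.close_job(): hands the job in; it is judged then, once.
Trained networks look in the newest picture that a camera, given by its name, has taken for a name from the list of things; names that differ only in an ending like _2 or _b are one class to them, and where a whole thing is asked for, a point or a joint stands for the part that bears it (a point fixed in the world has none). Each returns a list of dicts, best first, with "confidence" (0 to 1); they miss things now and then, are a little off and sometimes report something else, mostly with a low value. They report only what shows in the picture. A call takes as long as a camera call.
- arm.trace(camera, query): "mask" (400x640 bool, what is visible of it) and "extent" ([centre column, centre row, width, height] in pixels, round what is visible of it).
- arm.pinpoint(camera, query): "at" ([column, row] in pixels: a listed point, or the origin of a listed thing).
The state is a dict: "time": time; "joint_pos": joint angles; "joint_vel": joint speeds; "tau": joint torques, N m; "tcp_pos": TCP position; "tcp_rot": TCP orientation; "contact_force": force on the tool from outside, world axes, zero at the start; "moment": the same for the moment, N m; "finger_gap": finger opening in mm; "grip_force": force on a finger pad.
Only numpy, scipy, OpenCV 4.12 (cv2) and the standard library are available. Lean on these libraries where they do the work, as an engineer would, in place of code of your own. Each camera call takes 0.05 s, during which the arm holds its last target. There are 200 camera calls.

### The job

Tip the steel pan by its rear handle until it presses lightly but definitely against its adjustable sprung stop, and hold it there for about a second so that the filled roll slides out into the wooden tray. Then lower the pan gently until it is fully level again and let go. Turn the pan slowly, do not force it against the stop, do not touch the roll with the gripper, and leave the things standing around it where they are.

Things in the scene. Friction and masses are not known exactly. Their poses are not given: they have to be found in the camera images.
- stand: Fixed steel stand of the tipping pan: base plate 156 (x) x 165 (y) x 8 mm, two A-shaped legs at its x = +-68 mm. Origin on the table under the pan's pivot axis; z up, +y towards the handle, -y towards the tray. The pivot axis runs along x, 130 mm above the table. The pan hinges easily on it and rests level on a bar; let go while tipped, it may fall back.
- pan: Steel pan, about 0.5 kg; origin on the pivot axis at mid-width, axes as the stand's when level (as found). 112 mm wide (x), floor from y = -75 (open pouring end) to +100 mm (rear wall), floor's upper face at z = 8, wall tops at 38 mm. It tips about its own x: the +y end with the handle rises, the pouring end sinks. A lug on its -x side, 73 mm from the axis, meets the stop.
- pan_handle (a point): Middle of the pan's handle: black bar along the pan's x, 9 mm thick, 84 mm long, on two struts at x = +-40 mm; 72 mm between them are free to pinch from above, fingers closing along y. At (0, 134, 62) mm in the pan's frame, 148 mm from the pivot axis. It may turn between the fingers. Axes as the pan's.
- quadrant: Fixed slotted arc (radii 64 to 84 mm about the pivot axis) at the stand's -x side; origin on the axis, axes as the stand's. Its stop, a sprung rubber pad, is clamped where the pan meets it at a tilt between 50 and 71 deg: not reported, to be felt or seen. 0.1 rad past first touch takes 22 N there, 11 N at the handle; over 30 N (15 N at the handle) is forcing it.
- tray: Fixed wooden serving tray, outside 134 (x) x 155 (y) x 20 mm, walls and floor 4 to 5 mm; lies under the pan's pouring end. Origin at the centre of its underside, z up.
- roll_center (a point): Centre (half-way up) of the filled bread roll that lies in the pan, 83x80x36 mm, about 0.16 kg.
- roll: The same roll; origin at the centre of its underside.
- salt_shaker: Bystander: clear salt shaker with a rounded top, 44 mm across, 90 tall; origin at the centre of its underside.
- price_block_1: Bystander: small dark price card in a wooden block, 22x62x58 mm; origin at the centre of its underside.
- pepper_mill: Bystander: turned wooden pepper mill, 58 mm across, 150 tall; origin at the centre of its underside.
- honey_jar: Bystander: squat jar with a red lid, 58x62x86 mm; origin at the centre of its underside.
- jam_jar: Bystander: jar with a pale lid, 62 mm across, 99 tall; origin at the centre of its underside.
- cocoa: Bystander: small jar with a dark lid, 44 mm across, 96 tall; origin at the centre of its underside.

How it is judged (in metres and radians):
On the way, in this order (a step that is already met when the one before it is completed fails the run):
1. the pan is tipped and presses on its stop (over 2 N) for half a second (contact force between pan and quadrant above 2 N and angle between pan's own z axis and vertical above 0.75 rad), for 0.5 s.
2. the pan is back level (angle between pan's own z axis and vertical below 0.035 rad), for 0.2 s.
At the end, for the whole second after the job is handed in: The pan is level again within 2 degrees and at rest, and the roll lies in the tray: its centre within the tray's walls (62 mm along x and 72 mm along y of the tray's middle) and less than 60 mm above the tray's underside (angle between pan's own z axis and vertical below 0.035 rad and angular speed of pan below 0.05 rad/s and x of roll_center in the frame of tray between -0.062 and 0.062 m and y of roll_center in the frame of tray between -0.072 and 0.072 m and z of roll_center in the frame of tray below 0.06 m); the robot touches nothing.
It fails at once if the pan is forced against its stop (over 30 N) (contact force between pan and quadrant above 30 N).
It fails at once if the pan is flung or let fall (turning faster than 3 rad/s) (angular speed of pan above 3 rad/s).
It fails at once if the gripper touches the roll (contact force between the fingers and roll above 0.5 N).
It fails at once if a bystander is moved by more than 30 mm (distance of any of salt_shaker, price_block_1, pepper_mill, honey_jar, jam_jar, cocoa from where it was at the start of the episode above 0.03 m).
It also fails if it takes over 51 s, if anything falls off the work surface, if the arm or the gripper's body presses on something with over 40 N, if the wrist force passes 120 N, or if a joint passes its speed limit or range.

## Working session

There is one attempt and no reset: what is moved stays moved. The work goes in short steps, Python scripts to look and compute and a shell command to move; the robot and the scene stay as the last step left them, time stands still between calls to the robot, and variables do not carry over. Pictures are saved under pics/ and viewed, at most 10 in all, crops included, and the job is handed in when it is done.

```bash
mkdir -p pics; cat > h.py <<'E'
import numpy as np, cv2
from scipy.spatial.transform import Rotation as Ro
from plant import arm
def tri(obs):
    A=[];b=[]
    for c,p in obs:
        d=np.linalg.inv(c["intrinsics"])@np.array([p[0],p[1],1]); d=np.array(c["R"]).T@d; d/=np.linalg.norm(d)
        o=-np.array(c["R"]).T@np.array(c["t"]); P=np.eye(3)-np.outer(d,d); A.append(P); b.append(P@o)
    A=np.vstack(A);b=np.hstack(b); x=np.linalg.lstsq(A,b,rcond=None)[0]; return x,np.linalg.norm(A@x-b)
def save(c,n): cv2.imwrite("pics/"+n,c["frame"][:,:,::-1])
E
python3 - <<'E'
from h import *
C={n:arm.capture(n) for n in ("side","top","wrist")}
for n in C: save(C[n],n+"0.png")
for q in ("pan_handle","stand","pan","quadrant","tray","roll_center","salt_shaker","price_block_1","pepper_mill","honey_jar","jam_jar","cocoa"):
    o=[];s=q
    for n in C:
        r=arm.pinpoint(n,q)
        if r: s+=f" {n}:{np.round(r[0]['at'])} {r[0]['confidence']:.2f}"
        if r and r[0]['confidence']>.4: o.append((C[n],r[0]['at']))
    if len(o)>1: x,e=tri(o); s+=f" -> {x.round(1)} err {e:.1f}"
    print(s)
s=arm.state();print(s["time"],s["tcp_rot"],s["contact_force"],arm.grasp_offset); print(Ro.from_quat(s["tcp_rot"]).as_matrix().round(3))
E
python3 -c "
import cv2,numpy as np
a=[cv2.imread(f'pics/{n}0.png') for n in('side','top','wrist')]
cv2.imwrite('pics/a.png',a[0]);" 
```

```text
pan_handle side:[252. 157.] 0.70 top:[244. 199.] 0.68 -> [603.8 266.9 172.6] err 5.3
stand side:[299. 235.] 0.65
pan side:[296. 200.] 0.65 top:[306. 215.] 0.70 -> [588.7 126.6 156.4] err 1.9
quadrant
tray side:[332. 259.] 0.80 top:[344. 227.] 0.70 -> [594.8  30.   -5. ] err 4.3
roll_center side:[287. 191.] 0.74 top:[294. 212.] 0.56 -> [589.7 154.1 163.7] err 0.3
salt_shaker side:[283. 160.] 0.76 top:[258. 162.] 0.71 -> [735.8 292.5   6.7] err 5.0
price_block_1 side:[252. 256.] 0.53 top:[281. 262.] 0.64 -> [4.813e+02 1.792e+02 1.000e-01] err 3.9
pepper_mill side:[309. 171.] 0.61 top:[284. 162.] 0.77 -> [748.8 219.3   8.4] err 2.2
honey_jar side:[362. 210.] 0.58 top:[342. 177.] 0.65 -> [733.4  51.4   7.6] err 2.1
jam_jar side:[392. 230.] 0.55 top:[376. 181.] 0.72 -> [732.9 -38.3  12.3] err 1.5
cocoa top:[396. 251.] 0.69
1.95 [ 2.06403722e-01  9.78466913e-01 -5.66356547e-05 -1.87376766e-05] [ 0.02425902  0.47044902 -0.25863479] -18.700000000000003
[[-0.915  0.404 -0.   ]
 [ 0.404  0.915 -0.   ]
 [ 0.    -0.    -1.   ]]
```

View pics/side0.png

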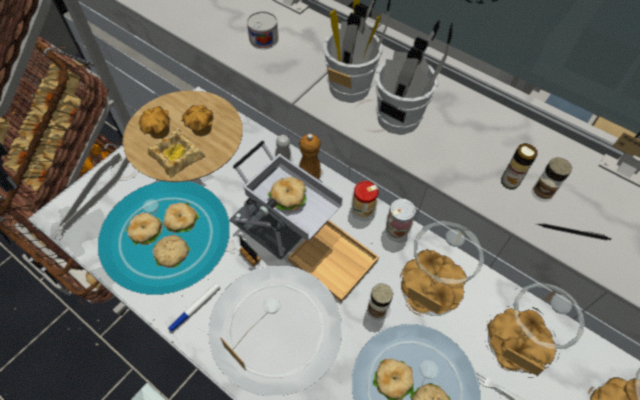

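View pics/top0.png

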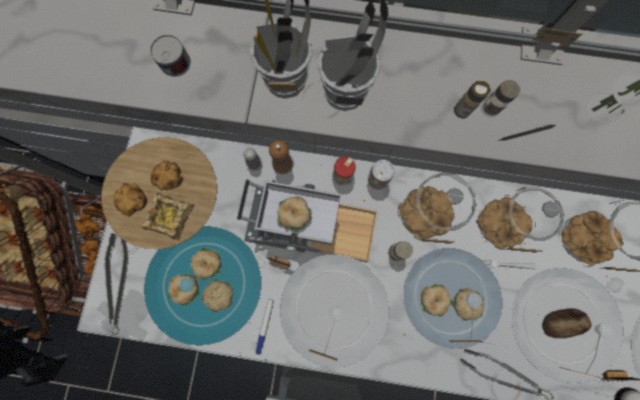

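The pan sits at about pixel (300,205) in both views. Its handle is on the left at (243,200) in the top view, so pan +y is roughly world +y. I'll enlarge the view to get the yaw.

```bash
python3 -c "
import cv2,numpy as np
a=cv2.imread('pics/side0.png')[130:270,220:390];b=cv2.imread('pics/top0.png')[150:290,225:395]
r=lambda i:cv2.resize(i,None,fx=4,fy=4,interpolation=cv2.INTER_CUBIC)
cv2.imwrite('pics/z1.png',r(a));cv2.imwrite('pics/z2.png',r(b))"
```

```text
(no output)
```

View pics/z1.png

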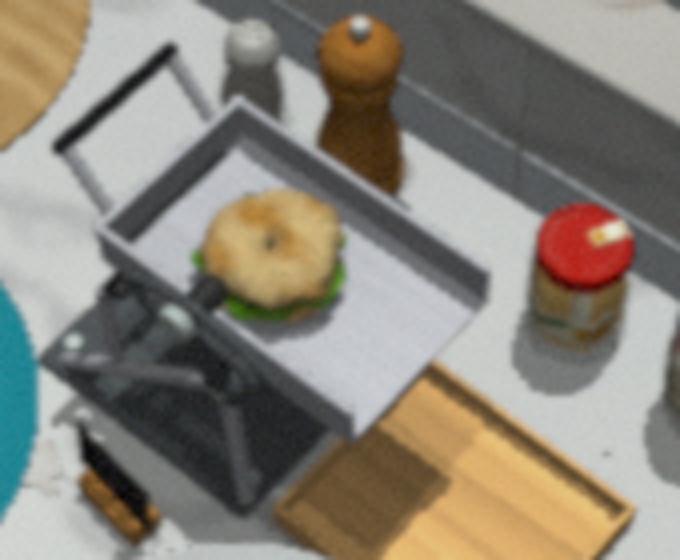

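View pics/z2.png

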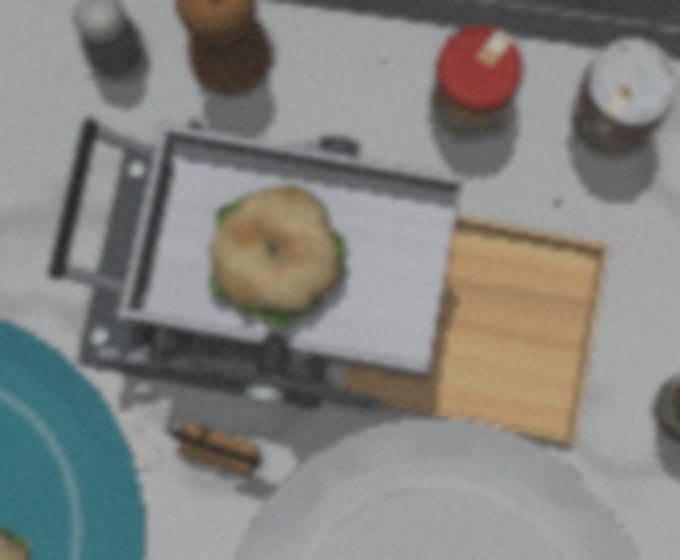

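The handle is a black bar, running from (235,167) to (263,142) in the side view and from (239,218) to (247,181) in the top view. The quadrant is on the robot side, and the area around the handle is clear. Next I'll fit the pan pose from these corners.

```bash
python3 - <<'E'
from h import *
from scipy.optimize import least_squares
C={n:arm.capture(n) for n in ("side","top")}
D=[("side",(-42,134,62),(235,166.7)),("side",(42,134,62),(263,142)),("side",(-56,100,38),(244.5,186.2)),("side",(56,100,38),(279.5,154.5)),("side",(56,-75,38),(342,198)),
("top",(-42,134,62),(239.2,218)),("top",(42,134,62),(247.5,180.7)),("top",(-56,100,38),(256.2,229.5)),("top",(56,100,38),(267,183)),("top",(56,-75,38),(340,196.2)),("top",(-56,-75,38),(333,243))]
def f(p):
    r=[];c,s=np.cos(p[2]),np.sin(p[2])
    for n,q,u in D:
        X=np.array([p[0]+c*q[0]-s*q[1],p[1]+s*q[0]+c*q[1],130+q[2]+p[3]])
        k=C[n]; v=k["intrinsics"]@(np.array(k["R"])@X+np.array(k["t"])); r+=list(v[:2]/v[2]-u)
    return np.array(r)
z=least_squares(f,[588,130,-.1,0]);p=z.x
print(p.round(3),np.degrees(p[2]));print(z.fun.reshape(-1,2).round(1))
c,s=np.cos(p[2]),np.sin(p[2]); print("handle",p[0]-s*134,p[1]+c*134,192+p[3])
st=arm.state();R=Ro.from_quat(st["tcp_rot"]).as_matrix();t=np.array(st["tcp_pos"])
print(t,np.degrees(np.arctan2(R[1,1],R[0,1])), st["time"])
H=np.array([p[0]-s*134,p[1]+c*134,192])
print("tool shift to handle+z240:",R.T@(np.r_[H[:2],240]-t))
E
```

```text
[ 5.91967e+02  1.29708e+02 -3.90000e-02 -1.89100e+00] -2.2613717001851112
[[-0.6  0.3]
 [-0.7  1.1]
 [-1.8  0.4]
 [-0.4 -0.2]
 [-0.  -0.1]
 [ 0.9 -0.2]
 [ 1.4  0.5]
 [-0.6 -1. ]
 [-0.4 -2.2]
 [ 1.7 -1. ]
 [-0.4  0.6]]
handle 597.2543832700838 263.60382315059405 190.10878807102577
[252.43787091 571.7704952  231.32661595] 66.17706784001511 2.05
tool shift to handle+z240: [-439.90964352 -142.63478826   -8.67036714]
```

```bash
python3 -m crank '[{"linear":[-0.036,-0.0116,-0.002],"turn":[0,0,-2.2],"fingers":0.05},{"linear":[-0.072,-0.0233,-0.004],"turn":[0,0,-4.4],"fingers":0.05},{"linear":[-0.108,-0.035,-0.006],"turn":[0,0,-6.6],"fingers":0.05},{"linear":[-0.144,-0.0467,-0.008],"turn":[0,0,-8.8],"fingers":0.05},{"linear":[-0.18,-0.0584,-0.009],"turn":[0,0,-11],"fingers":0.05},{"linear":[-0.216,-0.07,-0.009],"turn":[0,0,-13.2],"fingers":0.05},{"linear":[-0.252,-0.0817,-0.009],"turn":[0,0,-15.4],"fingers":0.05},{"linear":[-0.288,-0.0934,-0.009],"turn":[0,0,-17.6],"fingers":0.05},{"linear":[-0.324,-0.105,-0.009],"turn":[0,0,-19.8],"fingers":0.05},{"linear":[-0.36,-0.1167,-0.009],"turn":[0,0,-21.5],"fingers":0.05}]' 30
python3 - <<'E'
from h import *
s=arm.state();R=Ro.from_quat(s["tcp_rot"]).as_matrix();print(R.round(3),R.T@(np.array([597.2,263.6,240])-s["tcp_pos"]),s["joint_pos"])
c=arm.capture("wrist");save(c,"w1.png")
r=arm.pinpoint("wrist","pan_handle");print(r)
for q in r[:1]:
    d=np.array(c["R"]).T@np.linalg.inv(c["intrinsics"])@np.r_[q["at"],1];o=-np.array(c["R"]).T@c["t"];print(o+d*(191-o[2])/d[2])
E
```

```text
time: 2.88
tcp_pos: [535.9, 318.2, 240.5]
tcp_rot: [0.019, 1.0, 0.0, 0.0]
contact_force: [-0.1, -0.1, -0.9]
finger_gap: 50.0
grip_force: 0.0
[[-0.999  0.039  0.   ]
 [ 0.039  0.999  0.   ]
 [-0.     0.    -1.   ]] [-63.42617554 -52.15007792   0.52093576] [ 4.23215671e-01  2.05539524e-01  1.60926704e+00  1.18415073e-04
  1.32632341e+00 -1.10870247e+00]
[]
```

```bash
python3 -m crank '[{"linear":[-0.015,-0.013,0],"turn":[0,0,0],"fingers":0.045},{"linear":[-0.03,-0.026,0],"turn":[0,0,0],"fingers":0.045},{"linear":[-0.045,-0.039,0],"turn":[0,0,0],"fingers":0.045},{"linear":[-0.06,-0.05,0],"turn":[0,0,0],"fingers":0.045},{"linear":[-0.063,-0.052,0],"turn":[0,0,0],"fingers":0.045},{"linear":[-0.063,-0.052,0],"turn":[0,0,0],"fingers":0.045},{"linear":[-0.063,-0.052,0.01],"turn":[0,0,0],"fingers":0.045},{"linear":[-0.063,-0.052,0.02],"turn":[0,0,0],"fingers":0.045},{"linear":[-0.063,-0.052,0.02],"turn":[0,0,0],"fingers":0.045},{"linear":[-0.063,-0.052,0.02],"turn":[0,0,0],"fingers":0.045}]'
python3 - <<'E'
from h import *
c=arm.capture("wrist");save(c,"w2.png")
r=arm.pinpoint("wrist","pan_handle");print(r)
for q in r[:1]:
    d=np.array(c["R"]).T@np.linalg.inv(c["intrinsics"])@np.r_[q["at"],1];o=-np.array(c["R"]).T@c["t"];print(o+d*(191-o[2])/d[2])
E
```

```text
time: 3.82
tcp_pos: [593.6, 265.5, 218.1]
tcp_rot: [0.02, 1.0, -0.001, -0.002]
contact_force: [0.2, 0.4, -0.6]
finger_gap: 45.4
grip_force: 0.0
[{'at': [321.3, 244.6], 'confidence': 0.77}]
[597.39737743 266.05696431 191.        ]
```

View pics/w2.png

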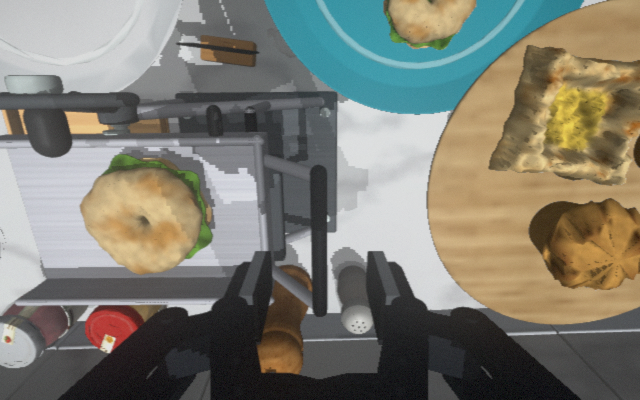

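The bar runs from (319,168) to (319,312), midway between the fingers at columns 268 and 370, so it is well aligned. Now I'll descend and close.

```bash
python3 -m crank '[{"linear":[0,0,0.01],"turn":[0,0,0],"fingers":0.036},{"linear":[0,0,0.02],"turn":[0,0,0],"fingers":0.036},{"linear":[0,0,0.03],"turn":[0,0,0],"fingers":0.036},{"linear":[0,0,0.039],"turn":[0,0,0],"fingers":0.036},{"linear":[0,0,0.045],"turn":[0,0,0],"fingers":0.036},{"linear":[0,0,0.047],"turn":[0,0,0],"fingers":0.036},{"linear":[0,0,0.047],"turn":[0,0,0],"fingers":0.03},{"linear":[0,0,0.047],"turn":[0,0,0],"fingers":0.02},{"linear":[0,0,0.047],"turn":[0,0,0],"fingers":0.01},{"linear":[0,0,0.047],"turn":[0,0,0],"fingers":0.003}]' 30
python3 -m crank '[{"linear":[0,0,0],"turn":[0,0,0],"fingers":0.003},{"linear":[0,0,0],"turn":[0,0,0],"fingers":0.003},{"linear":[0,0,0],"turn":[0,0,0],"fingers":0.003},{"linear":[0,0,0],"turn":[0,0,0],"fingers":0.003},{"linear":[0,0,0],"turn":[0,0,0],"fingers":0.003},{"linear":[0,0,0],"turn":[0,0,0],"fingers":0.003},{"linear":[0,0,0],"turn":[0,0,0],"fingers":0.003},{"linear":[0,0,0],"turn":[0,0,0],"fingers":0.003},{"linear":[0,0,0],"turn":[0,0,0],"fingers":0.003},{"linear":[0,0,0],"turn":[0,0,0],"fingers":0.003}]'
cat > plan.py <<'E'
# arc from handle start: tool coords y (=pan +y), -z up, cumulative from grasp
import numpy as np
a0=np.arctan2(62,134);r=np.hypot(62,134)
for d in np.arange(0,73,1 if 0 else 2): 
    a=a0+np.radians(d);print(d,(r*np.cos(a)-134).round(1),-(r*np.sin(a)-62).round(1),end=" | ")
E
python3 plan.py
```

```text
time: 4.75
tcp_pos: [596.0, 265.4, 174.1]
tcp_rot: [0.02, 1.0, 0.0, 0.001]
contact_force: [1.2, 0.3, -0.5]
finger_gap: 8.2
grip_force: 29.2
time: 5.58
tcp_pos: [596.0, 265.4, 174.0]
tcp_rot: [0.02, 1.0, 0.0, 0.001]
contact_force: [1.1, 1.2, 4.1]
finger_gap: 7.8
grip_force: 29.6
0 -0.0 0.0 | 2 -2.2 -4.6 | 4 -4.7 -9.2 | 6 -7.2 -13.7 | 8 -9.9 -18.0 | 10 -12.8 -22.3 | 12 -15.8 -26.5 | 14 -19.0 -30.6 | 16 -22.3 -34.5 | 18 -25.7 -38.4 | 20 -29.3 -42.1 | 22 -33.0 -45.7 | 24 -36.8 -49.1 | 26 -40.7 -52.5 | 28 -44.8 -55.7 | 30 -49.0 -58.7 | 32 -53.2 -61.6 | 34 -57.6 -64.3 | 36 -62.0 -66.9 | 38 -66.6 -69.4 | 40 -71.2 -71.6 | 42 -75.9 -73.7 | 44 -80.7 -75.7 | 46 -85.5 -77.5 | 48 -90.4 -79.1 | 50 -95.4 -80.5 | 52 -100.4 -81.8 | 54 -105.4 -82.9 | 56 -110.5 -83.8 | 58 -115.6 -84.5 | 60 -120.7 -85.0 | 62 -125.8 -85.4 | 64 -131.0 -85.6 | 66 -136.1 -85.6 | 68 -141.3 -85.5 | 70 -146.4 -85.1 | 72 -151.6 -84.6 |
```

```bash
python3 -m crank '[{"linear":[0,-0.0022,-0.0046],"turn":[0,0,0],"fingers":0.003},{"linear":[0,-0.0047,-0.0092],"turn":[0,0,0],"fingers":0.003},{"linear":[0,-0.0072,-0.0137],"turn":[0,0,0],"fingers":0.003},{"linear":[0,-0.0099,-0.018],"turn":[0,0,0],"fingers":0.003},{"linear":[0,-0.0128,-0.0223],"turn":[0,0,0],"fingers":0.003},{"linear":[0,-0.0158,-0.0265],"turn":[0,0,0],"fingers":0.003},{"linear":[0,-0.019,-0.0306],"turn":[0,0,0],"fingers":0.003},{"linear":[0,-0.0223,-0.0345],"turn":[0,0,0],"fingers":0.003},{"linear":[0,-0.0257,-0.0384],"turn":[0,0,0],"fingers":0.003},{"linear":[0,-0.0293,-0.0421],"turn":[0,0,0],"fingers":0.003}]'
```

```text
time: 6.42
tcp_pos: [595.1, 237.7, 215.7]
tcp_rot: [0.02, 1.0, 0.002, 0.001]
contact_force: [3.6, 5.7, 0.8]
finger_gap: 7.7
grip_force: 29.2
```

```bash
python3 -m crank '[{"linear":[0,-0.0037,-0.0036],"turn":[0,0,0],"fingers":0.003},{"linear":[0,-0.0075,-0.007],"turn":[0,0,0],"fingers":0.003},{"linear":[0,-0.0114,-0.0104],"turn":[0,0,0],"fingers":0.003},{"linear":[0,-0.0155,-0.0136],"turn":[0,0,0],"fingers":0.003},{"linear":[0,-0.0197,-0.0166],"turn":[0,0,0],"fingers":0.003},{"linear":[0,-0.0239,-0.0195],"turn":[0,0,0],"fingers":0.003},{"linear":[0,-0.0283,-0.0222],"turn":[0,0,0],"fingers":0.003},{"linear":[0,-0.0327,-0.0248],"turn":[0,0,0],"fingers":0.003},{"linear":[0,-0.0373,-0.0273],"turn":[0,0,0],"fingers":0.003},{"linear":[0,-0.0419,-0.0295],"turn":[0,0,0],"fingers":0.003}]'
python3 - <<'E'
from h import *
c=arm.capture("side");save(c,"s2.png");cv2.imwrite("pics/s2z.png",cv2.resize(c["frame"][100:290,200:400,::-1],None,fx=3,fy=3,interpolation=cv2.INTER_CUBIC))
E
```

```text
time: 7.25
tcp_pos: [594.0, 196.4, 247.2]
tcp_rot: [0.02, 1.0, 0.003, 0.002]
contact_force: [2.2, 6.1, 7.4]
finger_gap: 7.6
grip_force: 29.3
```

View pics/s2z.png

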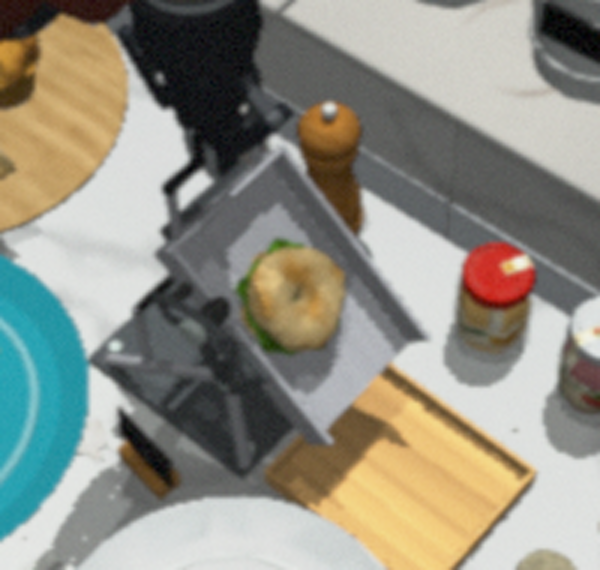

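The pan is tipped about 40°, the gripper holds the bar, and the roll is still in the pan at (300,295). The force is mostly radial and outward, so I'll widen the arc slightly.

```bash
python3 -m crank '[{"linear":[0,-0.0022,-0.0013],"turn":[0,0,0],"fingers":0.003},{"linear":[0,-0.0046,-0.0025],"turn":[0,0,0],"fingers":0.003},{"linear":[0,-0.0069,-0.0037],"turn":[0,0,0],"fingers":0.003},{"linear":[0,-0.0092,-0.0049],"turn":[0,0,0],"fingers":0.003},{"linear":[0,-0.0115,-0.006],"turn":[0,0,0],"fingers":0.003},{"linear":[0,-0.0138,-0.0071],"turn":[0,0,0],"fingers":0.003},{"linear":[0,-0.0162,-0.0081],"turn":[0,0,0],"fingers":0.003},{"linear":[0,-0.0187,-0.009],"turn":[0,0,0],"fingers":0.003},{"linear":[0,-0.0211,-0.0097],"turn":[0,0,0],"fingers":0.003},{"linear":[0,-0.0236,-0.0104],"turn":[0,0,0],"fingers":0.003}]'
```

```text
time: 8.13
tcp_pos: [593.1, 171.5, 256.8]
tcp_rot: [0.02, 1.0, 0.002, 0.002]
contact_force: [4.0, 3.8, 5.5]
finger_gap: 7.5
grip_force: 30.3
```

```bash
python3 -c "
import numpy as np
from scipy.optimize import least_squares
P=np.array([(265.4,174.0),(237.7,215.7),(196.4,247.2),(171.5,256.8)])
f=lambda c:np.hypot(*(P-c).T)-147.6
z=least_squares(f,[131,112]);print(z.x,z.fun);c=z.x
a=np.degrees(np.arctan2(*(P-c).T[::-1]));print(a-24.8)
q=P[-1]-c;r=np.hypot(*q);a=np.arctan2(q[1],q[0])
for d in range(1,21):
  b=a+np.radians(d);print(d,(r*np.cos(b)-q[0]).round(1),-(r*np.sin(b)-q[1]).round(1),end=' | ')"
```

```text
[129.87892636 115.24002692] [ 0.11152913 -0.23110873  0.17850904 -0.04817944]
[-1.35914413 18.17588628 38.44730931 48.81575428]
1 -2.5 -0.7 | 2 -5.0 -1.4 | 3 -7.5 -2.0 | 4 -10.0 -2.6 | 5 -12.5 -3.1 | 6 -15.0 -3.6 | 7 -17.6 -4.0 | 8 -20.1 -4.4 | 9 -22.7 -4.8 | 10 -25.2 -5.1 | 11 -27.8 -5.3 | 12 -30.3 -5.6 | 13 -32.9 -5.7 | 14 -35.5 -5.9 | 15 -38.1 -5.9 | 16 -40.6 -6.0 | 17 -43.2 -6.0 | 18 -45.8 -5.9 | 19 -48.4 -5.8 | 20 -50.9 -5.7 |
```

```bash
python3 -m crank '[{"linear":[0,-0.0012,-0.0004],"turn":[0,0,0],"fingers":0.003},{"linear":[0,-0.0025,-0.0007],"turn":[0,0,0],"fingers":0.003},{"linear":[0,-0.0037,-0.0011],"turn":[0,0,0],"fingers":0.003},{"linear":[0,-0.005,-0.0014],"turn":[0,0,0],"fingers":0.003},{"linear":[0,-0.0062,-0.0017],"turn":[0,0,0],"fingers":0.003},{"linear":[0,-0.0075,-0.002],"turn":[0,0,0],"fingers":0.003},{"linear":[0,-0.0088,-0.0023],"turn":[0,0,0],"fingers":0.003},{"linear":[0,-0.01,-0.0026],"turn":[0,0,0],"fingers":0.003},{"linear":[0,-0.01,-0.0026],"turn":[0,0,0],"fingers":0.003},{"linear":[0,-0.01,-0.0026],"turn":[0,0,0],"fingers":0.003}]'
```

```text
time: 8.97
tcp_pos: [592.7, 160.8, 259.1]
tcp_rot: [0.02, 1.0, 0.001, 0.002]
contact_force: [4.4, 2.3, 5.1]
finger_gap: 7.7
grip_force: 30.4
```

```bash
python3 -m crank '[{"linear":[0,-0.0012,-0.0003],"turn":[0,0,0],"fingers":0.003},{"linear":[0,-0.0025,-0.0005],"turn":[0,0,0],"fingers":0.003},{"linear":[0,-0.0038,-0.0008],"turn":[0,0,0],"fingers":0.003},{"linear":[0,-0.005,-0.001],"turn":[0,0,0],"fingers":0.003},{"linear":[0,-0.0063,-0.0012],"turn":[0,0,0],"fingers":0.003},{"linear":[0,-0.0075,-0.0014],"turn":[0,0,0],"fingers":0.003},{"linear":[0,-0.0088,-0.0016],"turn":[0,0,0],"fingers":0.003},{"linear":[0,-0.0101,-0.0018],"turn":[0,0,0],"fingers":0.003},{"linear":[0,-0.0101,-0.0018],"turn":[0,0,0],"fingers":0.003},{"linear":[0,-0.0101,-0.0018],"turn":[0,0,0],"fingers":0.003}]'
```

```text
time: 9.8
tcp_pos: [592.4, 150.4, 260.8]
tcp_rot: [0.02, 1.0, 0.0, 0.002]
contact_force: [5.4, 2.6, 5.5]
finger_gap: 7.7
grip_force: 30.5
```

```bash
python3 -m crank '[{"linear":[0,-0.0012,-0.0002],"turn":[0,0,0],"fingers":0.003},{"linear":[0,-0.0025,-0.0003],"turn":[0,0,0],"fingers":0.003},{"linear":[0,-0.0038,-0.0005],"turn":[0,0,0],"fingers":0.003},{"linear":[0,-0.005,-0.0006],"turn":[0,0,0],"fingers":0.003},{"linear":[0,-0.0063,-0.0007],"turn":[0,0,0],"fingers":0.003},{"linear":[0,-0.0076,-0.0008],"turn":[0,0,0],"fingers":0.003},{"linear":[0,-0.0089,-0.001],"turn":[0,0,0],"fingers":0.003},{"linear":[0,-0.0102,-0.0011],"turn":[0,0,0],"fingers":0.003},{"linear":[0,-0.0102,-0.0011],"turn":[0,0,0],"fingers":0.003},{"linear":[0,-0.0102,-0.0011],"turn":[0,0,0],"fingers":0.003}]'
python3 - <<'E'
from h import *
c=arm.capture("side");cv2.imwrite("pics/s3z.png",cv2.resize(c["frame"][100:290,200:400,::-1],None,fx=3,fy=3,interpolation=cv2.INTER_CUBIC))
E
```

```text
time: 10.63
tcp_pos: [592.1, 142.3, 261.8]
tcp_rot: [0.02, 1.0, 0.003, 0.003]
contact_force: [5.4, 7.4, 4.0]
finger_gap: 7.8
grip_force: 30.3
```

View pics/s3z.png

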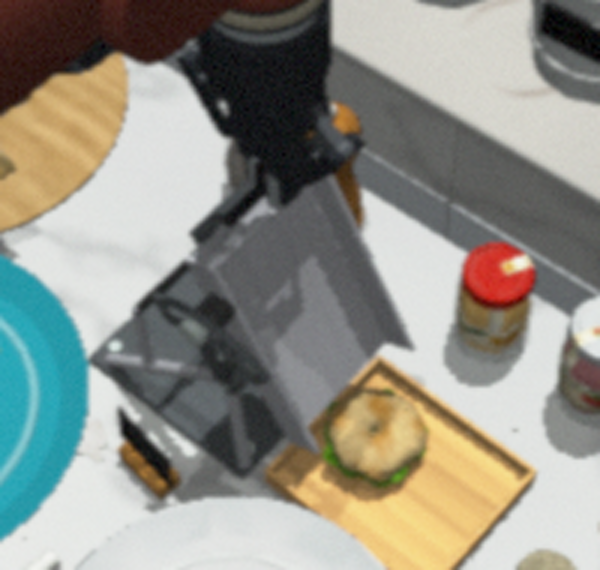

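The roll has slid into the tray at (375,435). The handle force jumped by about 5 N while the motion lagged, so the pan is on the stop with about 10 N. Holding there.

```bash
python3 -m crank '[{"linear":[0,0,0],"turn":[0,0,0],"fingers":0.003},{"linear":[0,0,0],"turn":[0,0,0],"fingers":0.003},{"linear":[0,0,0],"turn":[0,0,0],"fingers":0.003},{"linear":[0,0,0],"turn":[0,0,0],"fingers":0.003},{"linear":[0,0,0],"turn":[0,0,0],"fingers":0.003},{"linear":[0,0,0],"turn":[0,0,0],"fingers":0.003},{"linear":[0,0,0],"turn":[0,0,0],"fingers":0.003},{"linear":[0,0,0],"turn":[0,0,0],"fingers":0.003},{"linear":[0,0,0],"turn":[0,0,0],"fingers":0.003},{"linear":[0,0,0],"turn":[0,0,0],"fingers":0.003}]'
python3 -c "
import numpy as np
c=np.array([129.88,115.24]);r=147.6
p=np.array([142.3-2,261.8]);print(p-c)  # commanded approx
a0=np.arctan2(p[1]-c[1],p[0]-c[0])
print(np.degrees(a0)-24.8)
ae=np.radians(23.4)
for d in np.arange(0,64,2):
  a=a0-np.radians(d);print(d,(r*(np.cos(a)-np.cos(a0))).round(1),(-r*(np.sin(a)-np.sin(a0))).round(1),end=' | ')"
```

```text
time: 11.52
tcp_pos: [592.1, 142.4, 261.8]
tcp_rot: [0.02, 1.0, 0.003, 0.003]
contact_force: [5.6, 5.9, 3.9]
finger_gap: 7.7
grip_force: 30.3
[ 10.42 146.56]
61.133275662615716
0 0.0 -0.0 | 2 5.1 0.5 | 4 10.2 1.1 | 6 15.3 1.9 | 8 20.4 2.9 | 10 25.4 4.1 | 12 30.4 5.4 | 14 35.3 6.9 | 16 40.2 8.6 | 18 45.0 10.4 | 20 49.7 12.5 | 22 54.4 14.6 | 24 59.0 17.0 | 26 63.5 19.5 | 28 67.9 22.1 | 30 72.2 25.0 | 32 76.4 27.9 | 34 80.5 31.0 | 36 84.5 34.3 | 38 88.4 37.7 | 40 92.2 41.2 | 42 95.8 44.8 | 44 99.3 48.6 | 46 102.7 52.5 | 48 105.9 56.5 | 50 109.0 60.6 | 52 112.0 64.8 | 54 114.8 69.2 | 56 117.4 73.6 | 58 119.9 78.1 | 60 122.3 82.7 | 62 124.4 87.4 |
```

```bash
python3 -m crank '[{"linear":[0,-0.001,0],"turn":[0,0,0],"fingers":0.003},{"linear":[0,-0.002,0],"turn":[0,0,0],"fingers":0.003},{"linear":[0,-0.002,0],"turn":[0,0,0],"fingers":0.003},{"linear":[0,-0.002,0],"turn":[0,0,0],"fingers":0.003},{"linear":[0,-0.002,0],"turn":[0,0,0],"fingers":0.003},{"linear":[0,-0.002,0],"turn":[0,0,0],"fingers":0.003},{"linear":[0,-0.002,0],"turn":[0,0,0],"fingers":0.003},{"linear":[0,-0.002,0],"turn":[0,0,0],"fingers":0.003},{"linear":[0,-0.002,0],"turn":[0,0,0],"fingers":0.003},{"linear":[0,-0.002,0],"turn":[0,0,0],"fingers":0.003}]'
```

```text
time: 12.35
tcp_pos: [592.1, 140.9, 261.9]
tcp_rot: [0.02, 1.0, 0.003, 0.003]
contact_force: [5.2, 8.2, 3.2]
finger_gap: 7.6
grip_force: 30.3
```

The added push raised the force in step, which confirms the stop. Now I'll lower the pan.

```bash
python3 -m crank '[{"linear":[0,0.002,0],"turn":[0,0,0],"fingers":0.003},{"linear":[0,0.0071,0.0005],"turn":[0,0,0],"fingers":0.003},{"linear":[0,0.0122,0.0011],"turn":[0,0,0],"fingers":0.003},{"linear":[0,0.0173,0.0019],"turn":[0,0,0],"fingers":0.003},{"linear":[0,0.0224,0.0029],"turn":[0,0,0],"fingers":0.003},{"linear":[0,0.0274,0.0041],"turn":[0,0,0],"fingers":0.003},{"linear":[0,0.0324,0.0054],"turn":[0,0,0],"fingers":0.003},{"linear":[0,0.0373,0.0069],"turn":[0,0,0],"fingers":0.003},{"linear":[0,0.0422,0.0086],"turn":[0,0,0],"fingers":0.003},{"linear":[0,0.047,0.0104],"turn":[0,0,0],"fingers":0.003}]'
python3 -m crank '[{"linear":[0,0.0047,0.0021],"turn":[0,0,0],"fingers":0.003},{"linear":[0,0.0094,0.0042],"turn":[0,0,0],"fingers":0.003},{"linear":[0,0.014,0.0066],"turn":[0,0,0],"fingers":0.003},{"linear":[0,0.0185,0.0091],"turn":[0,0,0],"fingers":0.003},{"linear":[0,0.0229,0.0117],"turn":[0,0,0],"fingers":0.003},{"linear":[0,0.0272,0.0146],"turn":[0,0,0],"fingers":0.003},{"linear":[0,0.0314,0.0175],"turn":[0,0,0],"fingers":0.003},{"linear":[0,0.0355,0.0206],"turn":[0,0,0],"fingers":0.003},{"linear":[0,0.0395,0.0239],"turn":[0,0,0],"fingers":0.003},{"linear":[0,0.0434,0.0273],"turn":[0,0,0],"fingers":0.003}]'
python3 -c "
import numpy as np
from plant import arm
c=np.array([129.88,115.24]);r=147.6
s=arm.state();p=np.array(s['tcp_pos'][1:])-c;print(np.hypot(*p),np.degrees(np.arctan2(p[1],p[0]))-23.4)
a0=np.arctan2(p[1],p[0])
for d in np.arange(0,30,2):
  a=a0-np.radians(d);print(d,(r*np.cos(a)-p[0]).round(1),(-r*np.sin(a)+p[1]).round(1),end=' | ')"
```

```text
time: 13.18
tcp_pos: [593.4, 184.8, 251.5]
tcp_rot: [0.02, 1.0, -0.0, 0.002]
contact_force: [3.2, 0.8, 6.0]
finger_gap: 7.8
grip_force: 30.8
time: 14.02
tcp_pos: [594.7, 229.1, 223.1]
tcp_rot: [0.02, 1.0, 0.0, 0.001]
contact_force: [4.5, 2.9, 4.6]
finger_gap: 7.8
grip_force: 31.7
146.52250004458563 23.995581975282825
0 0.7 -0.8 | 2 4.5 2.8 | 4 8.1 6.4 | 6 11.5 10.2 | 8 14.9 14.2 | 10 18.1 18.2 | 12 21.1 22.4 | 14 24.0 26.6 | 16 26.8 31.0 | 18 29.4 35.4 | 20 31.9 39.9 | 22 34.2 44.5 | 24 36.3 49.2 | 26 38.2 54.0 | 28 40.0 58.8 |
```

```bash
python3 -m crank '[{"linear":[0,0.0037,0.0032],"turn":[0,0,0],"fingers":0.003},{"linear":[0,0.0073,0.0068],"turn":[0,0,0],"fingers":0.003},{"linear":[0,0.0107,0.0106],"turn":[0,0,0],"fingers":0.003},{"linear":[0,0.0141,0.0146],"turn":[0,0,0],"fingers":0.003},{"linear":[0,0.0173,0.0186],"turn":[0,0,0],"fingers":0.003},{"linear":[0,0.0203,0.0228],"turn":[0,0,0],"fingers":0.003},{"linear":[0,0.0232,0.027],"turn":[0,0,0],"fingers":0.003},{"linear":[0,0.0255,0.0305],"turn":[0,0,0],"fingers":0.003},{"linear":[0,0.0275,0.034],"turn":[0,0,0],"fingers":0.003},{"linear":[0,0.0275,0.034],"turn":[0,0,0],"fingers":0.003}]'
python3 -c "
from plant import arm
import numpy as np
s=arm.state();p=np.array(s['tcp_pos'][1:])-[129.88,115.24];print(np.hypot(*p),np.degrees(np.arctan2(p[1],p[0]))-23.4,np.array([265.4,174.])-s['tcp_pos'][1:])"
```

```text
time: 14.85
tcp_pos: [595.5, 257.4, 188.0]
tcp_rot: [0.02, 1.0, 0.001, 0.001]
contact_force: [5.0, 5.3, 1.7]
finger_gap: 7.5
grip_force: 32.4
146.77533346394802 6.312575809518666 [  8.04228439 -13.98909302]
```

```bash
python3 -m crank '[{"linear":[0,0.0013,0.002],"turn":[0,0,0],"fingers":0.003},{"linear":[0,0.0026,0.004],"turn":[0,0,0],"fingers":0.003},{"linear":[0,0.0038,0.006],"turn":[0,0,0],"fingers":0.003},{"linear":[0,0.0049,0.008],"turn":[0,0,0],"fingers":0.003},{"linear":[0,0.006,0.01],"turn":[0,0,0],"fingers":0.003},{"linear":[0,0.007,0.012],"turn":[0,0,0],"fingers":0.003},{"linear":[0,0.0078,0.0138],"turn":[0,0,0],"fingers":0.003},{"linear":[0,0.008,0.0145],"turn":[0,0,0],"fingers":0.003},{"linear":[0,0.008,0.0145],"turn":[0,0,0],"fingers":0.003},{"linear":[0,0.008,0.0145],"turn":[0,0,0],"fingers":0.003}]'
```

```text
time: 15.68
tcp_pos: [595.7, 264.8, 173.7]
tcp_rot: [0.02, 1.0, 0.001, 0.0]
contact_force: [5.4, 4.8, 1.0]
finger_gap: 7.6
grip_force: 32.6
```

```bash
python3 -m crank '[{"linear":[0,0,0.0005],"turn":[0,0,0],"fingers":0.003},{"linear":[0,0,0.001],"turn":[0,0,0],"fingers":0.003},{"linear":[0,0.0005,0.0015],"turn":[0,0,0],"fingers":0.003},{"linear":[0,0.0005,0.002],"turn":[0,0,0],"fingers":0.003},{"linear":[0,0.0005,0.002],"turn":[0,0,0],"fingers":0.003},{"linear":[0,0.0005,0.002],"turn":[0,0,0],"fingers":0.003},{"linear":[0,0.0005,0.002],"turn":[0,0,0],"fingers":0.003},{"linear":[0,0.0005,0.002],"turn":[0,0,0],"fingers":0.003},{"linear":[0,0.0005,0.002],"turn":[0,0,0],"fingers":0.003},{"linear":[0,0.0005,0.002],"turn":[0,0,0],"fingers":0.003}]'
```

```text
time: 16.52
tcp_pos: [595.7, 265.3, 172.6]
tcp_rot: [0.02, 1.0, 0.001, 0.001]
contact_force: [3.8, 4.4, 4.8]
finger_gap: 7.7
grip_force: 32.9
```

Seated: Fz rose to 4.8 N, as it read when I first gripped. Releasing slowly, then retreating upwards.

```bash
python3 -m crank '[{"linear":[0,0,0],"turn":[0,0,0],"fingers":0.01},{"linear":[0,0,0],"turn":[0,0,0],"fingers":0.015},{"linear":[0,0,0],"turn":[0,0,0],"fingers":0.022},{"linear":[0,0,0],"turn":[0,0,0],"fingers":0.03},{"linear":[0,0,0],"turn":[0,0,0],"fingers":0.036},{"linear":[0,0,0],"turn":[0,0,0],"fingers":0.036},{"linear":[0,0,0],"turn":[0,0,0],"fingers":0.036},{"linear":[0,0,0],"turn":[0,0,0],"fingers":0.036},{"linear":[0,0,-0.005],"turn":[0,0,0],"fingers":0.036},{"linear":[0,0,-0.01],"turn":[0,0,0],"fingers":0.036}]'
python3 -m crank '[{"linear":[0,0,-0.01],"turn":[0,0,0],"fingers":0.036},{"linear":[0,0,-0.02],"turn":[0,0,0],"fingers":0.036},{"linear":[0,0,-0.03],"turn":[0,0,0],"fingers":0.036},{"linear":[0,0,-0.045],"turn":[0,0,0],"fingers":0.036},{"linear":[0,0,-0.06],"turn":[0,0,0],"fingers":0.036},{"linear":[0,0.02,-0.08],"turn":[0,0,0],"fingers":0.036},{"linear":[0,0.04,-0.095],"turn":[0,0,0],"fingers":0.036},{"linear":[0,0.06,-0.1],"turn":[0,0,0],"fingers":0.036},{"linear":[0,0.08,-0.1],"turn":[0,0,0],"fingers":0.036},{"linear":[0,0.08,-0.1],"turn":[0,0,0],"fingers":0.036}]'
python3 - <<'E'
from h import *
c=arm.capture("side");cv2.imwrite("pics/s4z.png",cv2.resize(c["frame"][100:290,200:400,::-1],None,fx=3,fy=3,interpolation=cv2.INTER_CUBIC))
E
```

```text
time: 17.35
tcp_pos: [595.2, 264.2, 182.6]
tcp_rot: [0.02, 1.0, -0.0, -0.0]
contact_force: [-0.1, -0.6, 0.3]
finger_gap: 35.9
grip_force: 0.0
time: 18.18
tcp_pos: [599.0, 348.1, 285.4]
tcp_rot: [0.019, 1.0, 0.002, 0.002]
contact_force: [-0.7, 0.1, -0.5]
finger_gap: 36.1
grip_force: 0.0
```

View pics/s4z.png

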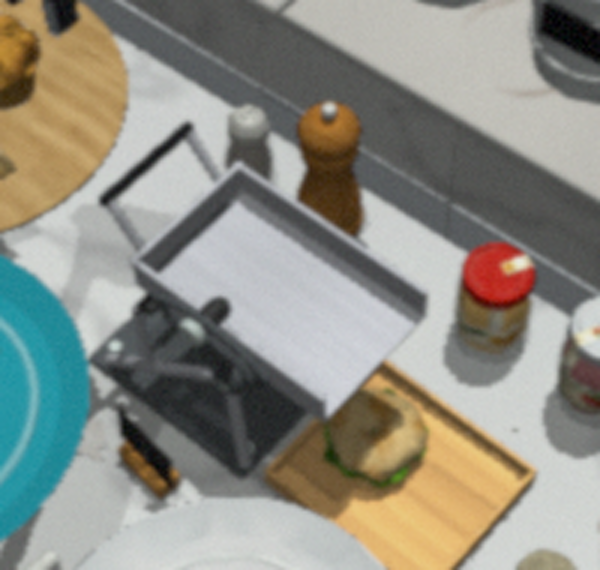

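The pan is level: the handle ends are at side pixels (235,167) and (263,142), the same as at the start. The roll lies in the tray at (377,437), and the bystanders in view haven't moved.

```bash
python3 -c "
from plant import arm
print(arm.close_job())"
```

```text
the job is handed in; nothing more can be done
None
```

I tipped the pan onto its stop at about 60° and held it there for over a second. The roll slid into the tray, and I lowered the pan to level, released it and handed the job in at about 18 s; no verdict came back.

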